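# Lap a cover plate's sealing face

### The job

Slide the clear cover that lies over the lapping block fully behind its neighbour and take the block out of the tool case. Rub the block, lengthwise, flat and centred, along the whole sealing face of the sprung plate from the end with the round ear to the plain end, with a steady pressure that keeps the plate about half-way down all the way and never bottoms it. Then set the block upright on the cork mat without dropping it, and leave the vee block, grease tin and wrench where they are.

Things in the scene. Friction and masses are not known exactly. Their poses are not given: they have to be found in the camera images.
- case: grey tool case, fixed, 150 (x) x 320 (y) x 60 mm, 5 mm walls and floor, a mid partition making two bays along y; side rails 74 mm high. Origin: centre of underside. Two clear steel-framed covers lie flat on its double track: the lower over the -y bay, the upper over the +y bay. One bay holds the lapping block, the other a vee block, either way round, both roughly lengthwise along y.
- door_low (a joint): lower cover (161 mm long in the case's y, 136 wide, 5 thick, its top 65 mm over the bench): slide in m, 0 = closed over the -y bay, grows as it moves along the case's +y under the upper cover, stop at 0.125. It stays where left; about 1.5 N moves it.
- door_low_handle (a point): middle of the top edge of the lower cover's upright steel handle bar, which stands near the cover's outer (-y) end: 60 mm along the case's x, 12 mm thick along y, 28 mm tall, its top 93 mm over the bench. Axes as the case.
- door_high (a joint): upper cover (same size, its top 71.5 mm over the bench): 0 = closed over the +y bay, grows as it moves along the case's -y over the lower cover, stop at 0.125. It stays where left; about 1.5 N moves it.
- door_high_handle (a point): middle of the top edge of the upper cover's identical handle bar, near the cover's outer (+y) end; its top 99.5 mm over the bench. Axes as the case.
- block: lapping block, loose, about 0.3 kg: a dark iron sole 70 (x) x 40 (y) x 12 mm with a wooden rib grip on top, 56 (x) x 22 (y) mm, from 12 to 50 mm above the underside. Origin: centre of the underside; x along its length, z up. Starts upright in one of the case's bays. Grip it across the rib.
- vee: steel vee block, loose, 70 x 46 x 36 mm with a lengthwise groove on top, no grip; lies in the other bay and stays there. Origin: centre of its underside.
- cradle: fixed grey cradle 250 (x) x 90 mm on the bench that carries the aluminium cover plate on springs; origin: centre of its underside, x along the plate.
- plate (a joint): how far the sprung plate is pressed down, in m: 0 = up, 0.018 = bottomed. It starts to move at about 2 N and takes about 0.7 N more per mm (about 8.4 N half-way down, at 0.009); it moves only straight down and springs back up.
- face_mid (a point): centre of the plate's flat machined top face, 200 (x) x 46 (y) mm, 72 mm over the bench when up; it moves down with the plate. x runs from the lug end to the plain end, z up.
- face_lug_end (a point): middle of the face's edge at the lug end, 100 mm from the centre; there a round ear of radius 17 mm sticks out 25 mm beyond the face, 12 mm below it.
- face_plain_end (a point): middle of the face's edge at the plain end (no ear), 100 mm from the centre.
- mat: cork mat, fixed, 160 (x) x 120 (y) x 4 mm; origin: centre of its underside, so its top is 4 mm above it.
- tin: bystander: grease tin, 100 mm across, 85 mm high; origin at its underside's centre.
- wrench: bystander: wrench lying on the bench.
Mind the look-alikes: they are no part of the job. Of the things like the mat, leave any that is orange; of the rest the smaller one is meant.

How it is judged:
By the outcome, as a careful person would: the job done as asked, in the order asked, and still so for the second after the job is handed in, with the robot touching nothing.
It also fails if it takes over 72 s, if anything falls off the work surface, if the arm or the gripper's body presses on something with over 40 N, if the wrist force passes 120 N, or if a joint passes its speed limit or range.

### The arm

A 6-joint arm with a two-finger parallel gripper is mounted at the origin on the work surface. World frame = base frame: x ahead of the robot, y to its left, z up, the work surface at z = 0. Lengths are in m, angles in rad, forces in N, time in s.
With the tool pointing down it reaches from about 0.35 to 0.975 m from the base axis. Payload 4.9 kg.
Tool frame: the origin (TCP) lies at the very end of the fingers, on their centre line; the grasp point (between the pads) lies 19 mm behind it (ctrl.grasp_offset is the distance from the TCP to the grasp point, in m); y points along the fingers, z is the direction in which the jaws open and shut, and the axes are right-handed (so a half turn about y gives the same grasp; the last joint's range is limited). The gripper opens to 85 mm and grips with 20 to 120 N. Pads are 22 mm wide; open, the fingers measure 114 mm over their backs; the gripper's body (76 mm by 85 mm) begins 54 mm behind the grasp point. The pads swing forward as they close: fully open they stand 13 mm farther back than shut.
Start: joints at [1.203, 0.053, 1.613, -0, 1.476, -0.119], TCP at [0.154, 0.606, 0.231] pointing down, gripper open.
Joint ranges: [-3.01, 3.01], [-1.01, 2.22], [0.06, 2.58], [-1.02, 4.17], [0.09, 2.62], [-3.14, 3.14]. Speed limits (rad/s): [2.57, 2.57, 3.14, 3.14, 3.14, 3.14].

### API

Orientations are given as a rotation vector (axis times angle).
In Python, from station import ctrl, eyes, finish_job, find_in, regions_of, pinpoint gives the robot as it stands.
- The arm moves only by the tool play_rows, never from a script. Its argument "moves" is a list of rows, each an object of numbers: "x", "y", "z": the shift along the world's x, y, z in cm; "turn": the turn about the world's z in degrees; "jaw": the finger opening in cm, from 0 to 8.54. A call has 1 to 8 rows; each row shifts and turns the commanded pose from where the row before left it; what a row does not reach is not made up. A row lasts 1/12 s, in which the tool goes at most 41.7 mm and 7.16 degrees, less where a joint would pass 70% of its speed; a pose out of reach is approached as far as the arm can. A call is refused whole if a number of a shift passes 4.17 or a number of a turn 7.16, either way. A call with a gripper value outside its range is refused whole. The fingers move at their own pace and stop on an object; "squeeze" is the grip in N (left out, the last holds). Time passes only in rows, so rows that do not move let the fingers close. It gives the time, the measured TCP pose, the force and the opening at its end, in the units of the state.
- ctrl.get_obs(): the state, without advancing time (a new reading comes with each control period).
- eyes.get_image(name): name is "side" or "top"; returns a dict with "img" (384x512x3 uint8, red, green, blue), "camera_matrix" (3x3 intrinsics, pixels), "cam_to_world" (4x4, takes a point from camera to world coordinates). Camera axes: x right, y up, looking along -z (the intrinsics and any distortion apply to the point x, -y, -z); pixel columns grow to the right and rows downward; lengths in m; the calibration is good to about 2 mm. A picture is of the moment at which its call begins. There is no depth.
- finish_job(): hands the job in, once; it reports no verdict.
Trained networks look in the newest picture that a camera, given by its name, has taken for a name from the list of things; names that differ only in an ending like _2 or _b are one class to them, and where a whole thing is asked for, a point or a joint stands for the part that bears it (a point fixed in the world has none). Each returns a list of dicts, best first, with "score" (0 to 1); they miss things now and then, are a little off and sometimes report something else, mostly with a low value. They report only what shows in the picture. A call takes as long as a camera call. They do not tell look-alikes from the thing itself.
- find_in(camera, query): "point" ([column, row] in pixels, amid what is visible of it).
- regions_of(camera, query): "pixels" (384x512 bool, what is visible of it) and "point" ([column, row] in pixels, amid what is visible of it).
- pinpoint(camera, query): "point" ([column, row] in pixels: a listed point, or the origin of a listed thing).
The state is a dict: "t": time; "q": joint angles; "dq": joint speeds; "effort": joint torques, N m; "tool_pos": TCP position; "tool_rot": TCP orientation; "contact_force": force on the tool from outside, world axes, zero at the start; "wrist_torque": the same for the moment, N m; "opening": finger opening in m.
Only numpy, scipy, OpenCV 4.12 (cv2) and the standard library are available. Lean on these libraries where they do the work, as an engineer would, in place of code of your own. Each camera call takes 0.05 s, during which the arm holds its last target.

## Working session

There is one attempt and no reset: what is moved stays moved. The work goes in short steps, Python scripts to look and compute and a tool call to move; the robot and the scene stay as the last step left them, time stands still between calls to the robot, and variables do not carry over. Pictures are saved under pics/ and viewed, and the job is handed in when it is done.

Besides the shell and the picture viewer there is one more tool, called after ">>>" by a JSON object that holds its "op" and its "data". play_rows: Moves the arm, as the interface text tells. Its arguments: {"type":"object","properties":{"moves":{"type":"array"},"squeeze":{"type":"number"}},"required":["moves"]}

```bash
ls; mkdir -p pics
cat > h.py <<'E'
from station import ctrl, eyes, finish_job, find_in, regions_of, pinpoint
import numpy as np, cv2
def cam(n):
    d=eyes.get_image(n); return d
def save(d,f,s=1.5):
    im=cv2.cvtColor(d["img"],cv2.COLOR_RGB2BGR); im=cv2.resize(im,None,fx=s,fy=s,interpolation=cv2.INTER_CUBIC); cv2.imwrite("pics/"+f,im)
def px2w(d,p,z):
    K=np.array(d["camera_matrix"]);T=np.array(d["cam_to_world"])
    v=np.linalg.inv(K)@np.array([p[0],p[1],1.]); r=T[:3,:3]@np.array([v[0],-v[1],-v[2]]); o=T[:3,3]
    return o+r*(z-o[2])/r[2]
def w2px(d,w):
    K=np.array(d["camera_matrix"]);T=np.array(d["cam_to_world"])
    c=T[:3,:3].T@(np.array(w)-T[:3,3]); u=K@np.array([c[0],-c[1],-c[2]]); return u[:2]/u[2]
E
python3 - <<'E'
from h import *
o=ctrl.get_obs(); print({k:np.round(v,3) for k,v in o.items()}); print(ctrl.grasp_offset)
for n in("top","side"):
    d=cam(n); save(d,n+"0.png"); print(n,d.keys(),np.round(d["camera_matrix"],1).tolist(),np.round(d["cam_to_world"],3).tolist())
    for q,z in [("case",0),("door_low_handle",.093),("door_high_handle",.0995),("block",.005),("vee",.005),("cradle",0),("face_mid",.072),("face_lug_end",.072),("face_plain_end",.072),("mat",0),("tin",0),("wrench",0)]:
        for r in pinpoint(n,q)[:4]:
            print(q,round(r["score"],2),np.round(r["point"],1),np.round(px2w(d,r["point"],z),4))
E
```

```text
pics
{'t': np.float64(0.0), 'q': array([ 1.203,  0.053,  1.614, -0.   ,  1.476, -0.119]), 'dq': array([-0.002,  0.   ,  0.   ,  0.001,  0.001,  0.   ]), 'effort': array([ 2.0000e-03, -3.9367e+01, -3.7018e+01, -0.0000e+00,  7.0000e-03,
       -0.0000e+00]), 'tool_pos': array([0.154, 0.605, 0.23 ]), 'tool_rot': array([-1.564,  0.196, -0.195]), 'contact_force': array([-0.894, -0.904,  0.115]), 'wrist_torque': array([ 0.004, -0.008,  0.023]), 'opening': np.float64(0.086)}
0.0187
top dict_keys(['img', 'camera_matrix', 'cam_to_world']) [[362.1, 0.0, 261.7], [0.0, 362.1, 188.7], [0.0, 0.0, 1.0]] [[0.005, 0.992, -0.129, 0.357], [-1.0, 0.007, 0.016, -0.003], [0.017, 0.128, 0.992, 1.018], [0.0, 0.0, 0.0, 1.0]]
case 0.88 [347.8 167.2] [ 0.5533 -0.266   0.    ]
door_low_handle 0.61 [409.8 157.7] [ 0.562 -0.406  0.093]
door_high_handle 0.6 [310.2 157.6] [ 0.5587 -0.143   0.0995]
block 0.56 [228.3 163.6] [0.5601 0.0762 0.005 ]
vee 0.45 [317.  103.7] [ 0.74   -0.1794  0.005 ]
cradle 0.83 [225.1 163. ] [0.5628 0.0857 0.    ]
face_mid 0.69 [348.6 162.7] [ 0.5517 -0.2498  0.072 ]
face_mid 0.66 [221.7 
[... 775 characters left out ...]
 [393.  310.2] [ 0.559  -0.4003  0.093 ]
door_high_handle 0.93 [320.9 222.2] [ 0.5608 -0.1447  0.0995]
vee 0.52 [379.9 331.7] [ 0.569  -0.3748  0.005 ]
vee 0.24 [284.2 182.6] [0.6248 0.1892 0.005 ]
cradle 0.87 [284.5 204.4] [0.5803 0.0855 0.    ]
face_mid 0.97 [285.6 183.7] [0.5767 0.077  0.072 ]
face_lug_end 0.57 [246.7 192. ] [0.4654 0.0727 0.072 ]
face_plain_end 0.93 [314.8 176.1] [0.6691 0.0874 0.072 ]
mat 0.89 [222.8 285.3] [ 0.3319 -0.1558  0.    ]
mat 0.82 [226. 163.] [0.4993 0.3835 0.    ]
mat 0.6 [141.3 189.2] [0.2156 0.3075 0.    ]
tin 0.72 [392.5 252.8] [ 0.734  -0.1917  0.    ]
wrench 0.67 [394.5 312.3] [ 0.6266 -0.3425  0.    ]
wrench 0.26 [345.8 294.3] [ 0.5623 -0.2681  0.    ]
```

View pics/top0.png

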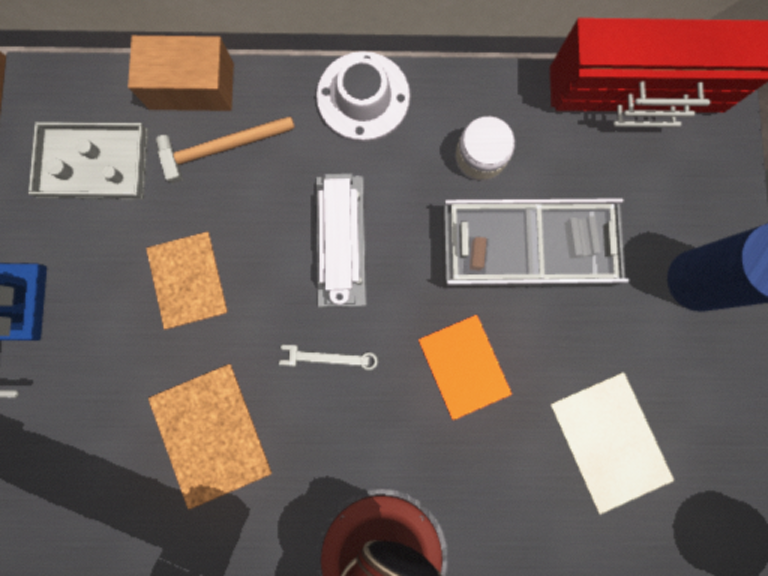

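View pics/side0.png

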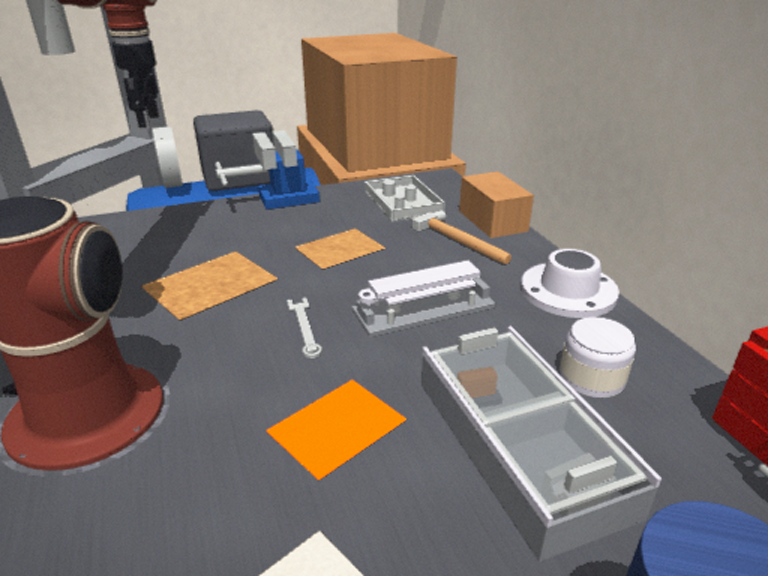

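Run:
```python
from h import *
dt=cam("top"); ds=cam("side")
def crop(d,r,f,s):
    x0,y0,x1,y1=r; im=cv2.cvtColor(d["img"],cv2.COLOR_RGB2BGR)[y0:y1,x0:x1]; cv2.imwrite("pics/"+f,cv2.resize(im,None,fx=s,fy=s,interpolation=cv2.INTER_CUBIC))
crop(dt,(290,125,425,195),"ct.png",5.9); crop(ds,(275,210,445,380),"cs.png",3.5); crop(dt,(200,110,260,210),"pt.png",6); crop(ds,(230,165,340,225),"ps.png",7)
# triangulate handles
from itertools import product
def ray(d,p):
    a=px2w(d,p,0);b=px2w(d,p,.2);return a,(b-a)/np.linalg.norm(b-a)
def tri(p,q):
    a,u=ray(dt,p);b,v=ray(ds,q);s=np.linalg.lstsq(np.c_[u,-v],b-a,rcond=None)[0];x,y=a+u*s[0],b+v*s[1];return (x+y)/2,np.linalg.norm(x-y)
for q in("door_low_handle","door_high_handle","face_mid","face_lug_end","face_plain_end","block","vee"):
  A=pinpoint("top",q);B=pinpoint("side",q)
  for i in A[:3]:
    for j in B[:3]:
      m,e=tri(i["point"],j["point"]); 
      if e<.02: print(q,np.round(m,4),round(e,4),i["score"],j["score"])
for n,d in(("top",dt),("side",ds)):
  for q,z in(("mat",.004),("block",.045),("vee",.036)):
    for r in regions_of(n,q)[:5]:
      m=r["pixels"].astype(np.uint8); c=max(cv2.findContours(m,0,2)[0],key=cv2.contourArea)[:,0,:]
      w=np.array([px2w(d,p,z)[:2] for p in c]).astype(np.float32); R=cv2.minAreaRect(w*1000)
      print(n,q,round(r["score"],2),np.round(r["point"]),[np.round(a,1) for a in R])
```

```text
door_low_handle [ 0.5602 -0.404   0.0939] 0.0093 0.96 0.96
door_high_handle [ 0.5637 -0.1424  0.0951] 0.0 0.92 0.94
face_mid [0.5686 0.0882 0.0728] 0.0035 0.85 0.64
face_lug_end [0.4672 0.0728 0.0679] 0.004 0.89 0.81
face_plain_end [0.6728 0.0899 0.0663] 0.0011 0.89 0.79
top mat 0.91 [140. 292.] [array([209.9, 311.8]), array([214.7, 159.5]), np.float64(22.9)]
top mat 0.83 [307. 246.] [array([ 335.1, -152.9]), array([160.7, 120.9]), np.float64(23.3)]
top mat 0.66 [125. 189.] [array([496.2, 369.7]), array([166. , 123.8]), np.float64(15.0)]
top block 0.55 [330. 162.] [array([ 562.2, -209.1]), array([139.9, 166.2]), np.float64(0.5)]
top vee 0.6 [330. 162.] [array([ 565. , -211.1]), array([144.7, 172.4]), np.float64(1.0)]
side mat 0.65 [137. 192.] [array([212.3, 308.5]), array([212.7, 164.7]), np.float64(22.3)]
side mat 0.65 [222. 286.] [array([ 336.5, -153.8]), array([159.3, 122.2]), np.float64(22.6)]
side mat 0.63 [227. 164.] [array([494.3, 365.4]), array([160.5, 122.5]), np.float64(14.6)]
side vee 0.72 [204. 217.] [array([344.2,  50.7]), array([170.5,  36. ]), np.float64(86.9)]
side vee 0.71 [387. 339.] [array([ 559.1, -409. ]), array([64.2,  7.4]), np.float64(1.1)]
```

View pics/ct.png

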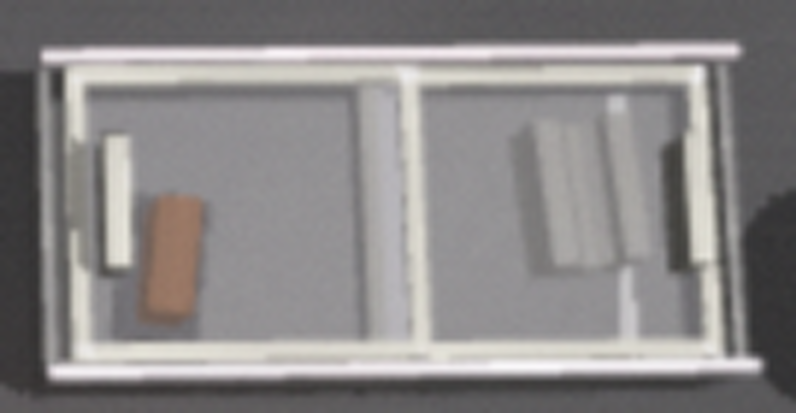

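View pics/cs.png

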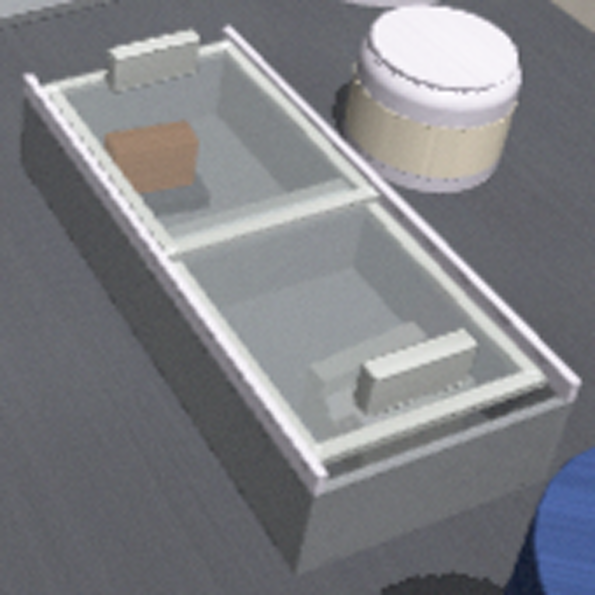

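View pics/pt.png

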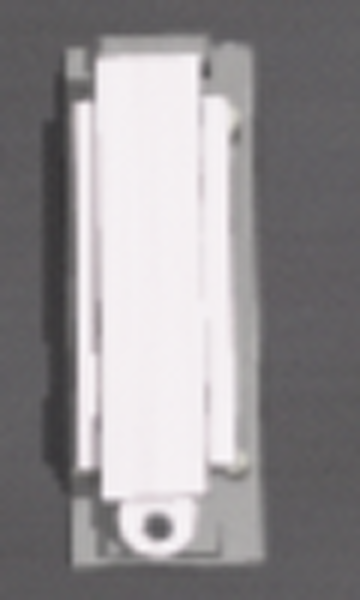

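View pics/ps.png

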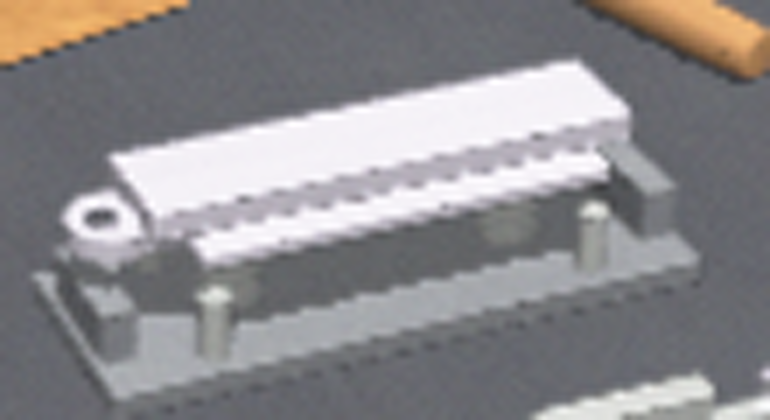

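```bash
cat >> h.py <<'E'
def crop(d,r,f,s):
    x0,y0,x1,y1=r; im=cv2.cvtColor(d["img"],cv2.COLOR_RGB2BGR)[y0:y1,x0:x1]; cv2.imwrite("pics/"+f,cv2.resize(im,None,fx=s,fy=s,interpolation=cv2.INTER_CUBIC))
E
python3 - <<'E'
from h import *
dt=cam("top"); ds=cam("side")
def P(d,l,x0,y0,s,z,n):
    w=[px2w(d,(x0+(a+.5)/s-.5,y0+(b+.5)/s-.5),z)[:2] for a,b in l]; print(n,np.round(w,4).tolist(),"mean",np.round(np.mean(w,0),4)); return w
P(dt,[(97,55),(198,55),(103,497),(207,497)],200,110,6,.072,"faceT")
P(ds,[(578,62),(630,108),(110,157),(160,232)],230,165,7,.072,"faceS")
P(dt,[(158,196),(204,198),(190,315),(146,312)],290,125,5.9,.055,"ribT")
P(ds,[(105,134),(192,122),(197,135),(112,148)],275,210,3.5,.055,"ribS")
P(dt,[(41,52),(740,45),(47,374),(762,365)],290,125,5.9,.074,"railT")
P(ds,[(28,76),(228,30),(575,384),(318,482)],275,210,3.5,.074,"railS")
P(dt,[(107,135),(130,135),(107,268),(130,268)],290,125,5.9,.0995,"hiT")
P(ds,[(110,44),(200,32),(198,40),(112,55)],275,210,3.5,.0995,"hiS")
P(dt,[(690,132),(710,132),(690,264),(710,264)],290,125,5.9,.093,"loT")
P(ds,[(358,375),(470,332),(475,346),(370,390)],275,210,3.5,.093,"loS")
o=ctrl.get_obs()
R=cv2.Rodrigues(o["tool_rot"])[0]; print(np.round(R,3))
E
```

```text
faceT [[0.6695, 0.1067], [0.67, 0.0614], [0.4695, 0.1], [0.4698, 0.0545]] mean [0.5697 0.0806]
faceS [[0.6693, 0.1036], [0.6712, 0.0635], [0.4702, 0.0978], [0.4699, 0.0416]] mean [0.5701 0.0766]
ribT [[0.5681, -0.1666], [0.5673, -0.1879], [0.5126, -0.1805], [0.5139, -0.1603]] mean [ 0.5405 -0.1738]
ribS [[0.5158, -0.1634], [0.572, -0.1716], [0.5686, -0.1839], [0.5139, -0.1768]] mean [ 0.5426 -0.1739]
railT [[0.6303, -0.111], [0.6366, -0.4318], [0.4824, -0.1125], [0.4887, -0.4343]] mean [ 0.5595 -0.2724]
railS [[0.4842, -0.1155], [0.6284, -0.1151], [0.633, -0.4307], [0.4859, -0.4352]] mean [ 0.5579 -0.2741]
hiT [[0.5856, -0.1369], [0.5857, -0.1471], [0.526, -0.1362], [0.5261, -0.1463]] mean [ 0.5558 -0.1416]
hiS [[0.5306, -0.1336], [0.5894, -0.1415], [0.5839, -0.1487], [0.5266, -0.1444]] mean [ 0.5576 -0.142 ]
loT [[0.5908, -0.3987], [0.5909, -0.4077], [0.531, -0.3959], [0.531, -0.4048]] mean [ 0.5609 -0.4017]
loS [[0.5257, -0.4029], [0.5919, -0.3993], [0.5884, -0.4073], [0.5258, -0.4122]] mean [ 0.558  -0.4054]
[[ 0.969 -0.     0.246]
 [-0.246  0.     0.969]
 [-0.    -1.     0.   ]]
```

>>> {"op": "play_rows", "data": {"moves": [{"x":1.9,"y":-3.5,"turn":2,"jaw":4},{"x":1.9,"y":-3.5,"turn":2,"jaw":4},{"x":1.9,"y":-3.5,"turn":2,"jaw":4},{"x":1.9,"y":-3.5,"turn":2,"jaw":4},{"x":1.9,"y":-3.5,"turn":2,"jaw":4},{"x":1.9,"y":-3.5,"turn":2,"jaw":4},{"x":1.9,"y":-3.5,"turn":2,"jaw":4},{"x":1.9,"y":-3.5,"turn":1.3,"jaw":4}], "squeeze": 60}}

```text
invalid input
```

>>> {"op": "play_rows", "data": {"moves": [{"x":1.9,"y":-3.5},{"x":1.9,"y":-3.5},{"x":1.9,"y":-3.5},{"x":1.9,"y":-3.5},{"x":1.9,"y":-3.5},{"x":1.9,"y":-3.5},{"x":1.9,"y":-3.5},{"x":1.9,"y":-3.5}]}}

```text
invalid input
```

>>> {"op": "play_rows", "data": {"moves": [{"x":1.9,"y":-3.5},{"x":1.9,"y":-3.5},{"x":1.9,"y":-3.5},{},{}]}}

```text
invalid input
```

Run:
```python
from h import *
o=ctrl.get_obs(); R=cv2.Rodrigues(o["tool_rot"])[0]; print(o["tool_pos"],np.round(R,3),o["opening"],o["contact_force"])
# cheek height
dt=cam("top")
for row in (37,55,45):
  for z in (0,.012,.04,.05,.06,.065,.072): print(row,z,np.round(px2w(dt,(200+150/6,110+row/6),z)[0],4))
```

```text
[0.15388142 0.60574511 0.23129672] [[ 0.969 -0.     0.246]
 [-0.246  0.     0.969]
 [-0.    -1.     0.   ]] 0.08557722248248961 [-0.47234674 -0.39239375 -0.11763751]
37 0 0.7013
37 0.012 0.6973
37 0.04 0.6878
37 0.05 0.6844
37 0.06 0.681
37 0.065 0.6794
37 0.072 0.677
55 0 0.6923
55 0.012 0.6883
55 0.04 0.6791
55 0.05 0.6758
55 0.06 0.6726
55 0.065 0.6709
55 0.072 0.6686
45 0 0.6973
45 0.012 0.6933
45 0.04 0.6839
45 0.05 0.6806
45 0.06 0.6773
45 0.065 0.6756
45 0.072 0.6733
```

>>> {"op": "play_rows", "data": {"moves": [{"x":1.9,"y":-3.5,"z":0,"turn":2,"jaw":4},{"x":1.9,"y":-3.5,"z":0,"turn":2,"jaw":4},{"x":1.9,"y":-3.5,"z":0,"turn":2,"jaw":4},{"x":1.9,"y":-3.5,"z":0,"turn":2,"jaw":4},{"x":1.9,"y":-3.5,"z":0,"turn":2,"jaw":4},{"x":1.9,"y":-3.5,"z":0,"turn":2,"jaw":4},{"x":1.9,"y":-3.5,"z":0,"turn":2,"jaw":4},{"x":1.9,"y":-3.5,"z":0,"turn":1.3,"jaw":4}], "squeeze": 60}}

```text
t: 3.22
tool_pos: [0.3063, 0.3241, 0.2315]
tool_rot: [-1.57, -0.017, 0.015]
contact_force: [0.6, 0.3, 0.4]
opening: 0.0399
```

>>> {"op": "play_rows", "data": {"moves": [{"x":1.9,"y":-3.5,"z":0,"turn":0,"jaw":4},{"x":1.9,"y":-3.5,"z":0,"turn":0,"jaw":4},{"x":1.9,"y":-3.5,"z":0,"turn":0,"jaw":4},{"x":1.9,"y":-3.5,"z":0,"turn":0,"jaw":4},{"x":1.9,"y":-3.5,"z":0,"turn":0,"jaw":4},{"x":1.9,"y":-3.5,"z":0,"turn":0,"jaw":4},{"x":1.9,"y":-3.5,"z":0,"turn":0,"jaw":4},{"x":1.9,"y":-3.5,"z":0,"turn":0,"jaw":4}]}}

```text
t: 3.88
tool_pos: [0.4585, 0.0437, 0.2317]
tool_rot: [-1.571, -0.015, 0.013]
contact_force: [1.0, 0.7, 0.2]
opening: 0.0398
```

>>> {"op": "play_rows", "data": {"moves": [{"x":1.9,"y":-3.5,"z":0,"turn":0,"jaw":4},{"x":1.9,"y":-3.5,"z":0,"turn":0,"jaw":4},{"x":1.9,"y":-3.5,"z":-0.5,"turn":0,"jaw":4},{"x":1.9,"y":-3.5,"z":-1,"turn":0,"jaw":4},{"x":0,"y":0,"z":0,"turn":0,"jaw":4},{"x":0,"y":0,"z":0,"turn":0,"jaw":4}]}}

```text
t: 4.38
tool_pos: [0.5338, -0.0959, 0.215]
tool_rot: [-1.57, -0.01, 0.014]
contact_force: [0.2, -0.4, 0.6]
opening: 0.0402
```

>>> {"op": "play_rows", "data": {"moves": [{"x":1.2,"y":-2.3,"z":0,"turn":0,"jaw":4},{"x":1.1,"y":-2.3,"z":-2.5,"turn":0,"jaw":4},{"x":0,"y":0,"z":-3.7,"turn":0,"jaw":4},{"x":0,"y":0,"z":-3,"turn":0,"jaw":4},{"x":0,"y":0,"z":-2,"turn":0,"jaw":4},{"x":0,"y":0,"z":-1.5,"turn":0,"jaw":4},{"x":0,"y":0,"z":-0.8,"turn":0,"jaw":4},{"x":0,"y":0,"z":0,"turn":0,"jaw":4}]}}

```text
t: 5.05
tool_pos: [0.5555, -0.1387, 0.0796]
tool_rot: [-1.569, -0.013, 0.018]
contact_force: [-0.5, -0.2, -0.4]
opening: 0.0402
```

Run:
```python
from h import *
d=cam("side"); crop(d,(275,150,445,320),"a1.png",3.5)
o=ctrl.get_obs(); print(o["tool_pos"],o["tool_rot"],o["contact_force"])
```

```text
[ 0.5565517  -0.13930875  0.08124997] [-1.57036113 -0.01464448  0.01574598] [-0.1583898   0.02182545 -0.15405402]
```

View pics/a1.png

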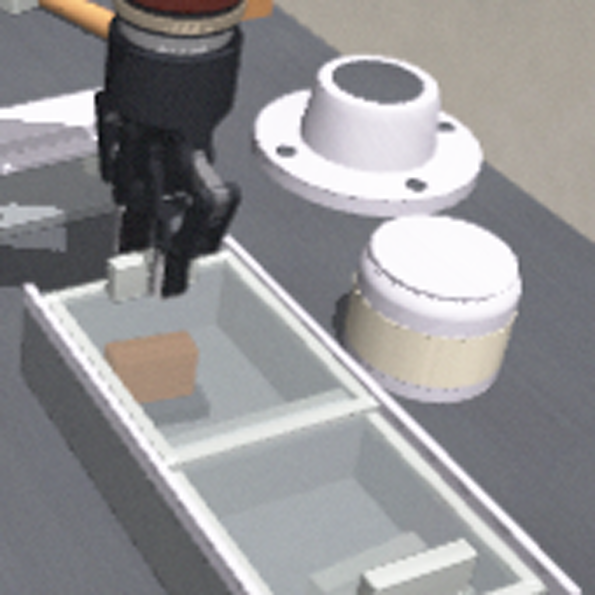

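The fingers straddle the handle of the +y cover. I'll close on it and slide the cover.

>>> {"op": "play_rows", "data": {"moves": [{"x":0,"y":-0.2,"z":-0.2,"turn":0,"jaw":2},{"x":0,"y":0,"z":0,"turn":0,"jaw":0.8},{"x":0,"y":0,"z":0,"turn":0,"jaw":0.8},{"x":0,"y":0,"z":0,"turn":0,"jaw":0.8}], "squeeze": 30}}

```text
t: 5.43
tool_pos: [0.558, -0.1425, 0.0812]
tool_rot: [-1.571, -0.016, 0.012]
contact_force: [-0.4, 1.8, 4.1]
opening: 0.0111
```

>>> {"op": "play_rows", "data": {"moves": [{"x":0,"y":-0.5,"z":0,"turn":0,"jaw":0.8},{"x":0.02,"y":-1,"z":0,"turn":0,"jaw":0.8},{"x":0.02,"y":-1,"z":0,"turn":0,"jaw":0.8},{"x":0.02,"y":-1,"z":0,"turn":0,"jaw":0.8}]}}

```text
t: 5.77
tool_pos: [0.5585, -0.1777, 0.0811]
tool_rot: [-1.571, -0.016, 0.013]
contact_force: [-0.9, 1.4, 5.4]
opening: 0.0114
```

>>> {"op": "play_rows", "data": {"moves": [{"x":0.03,"y":-1.2,"z":0.2,"turn":0,"jaw":0.8},{"x":0.03,"y":-1.3,"z":0,"turn":0,"jaw":0.8},{"x":0.03,"y":-1.3,"z":0,"turn":0,"jaw":0.8},{"x":0.03,"y":-1.3,"z":0,"turn":0,"jaw":0.8},{"x":0.03,"y":-1.3,"z":0,"turn":0,"jaw":0.8},{"x":0.02,"y":-1.2,"z":0,"turn":0,"jaw":0.8},{"x":0,"y":-0.8,"z":0,"turn":0,"jaw":0.8},{"x":0,"y":-0.4,"z":0,"turn":0,"jaw":0.8}]}}

```text
t: 6.43
tool_pos: [0.5598, -0.2598, 0.0812]
tool_rot: [-1.554, -0.013, 0.013]
contact_force: [4.4, 32.0, 9.7]
opening: 0.0113
```

>>> {"op": "play_rows", "data": {"moves": [{"x":0,"y":-0.2,"z":0,"turn":0,"jaw":0.8},{"x":0,"y":-0.2,"z":0,"turn":0,"jaw":0.8},{"x":0,"y":0,"z":0,"turn":0,"jaw":0.8}]}}

```text
t: 6.68
tool_pos: [0.5598, -0.2597, 0.0811]
tool_rot: [-1.55, -0.014, 0.016]
contact_force: [1.7, 33.0, 9.2]
opening: 0.0109
```

Run:
```python
from h import *
d=cam("side"); crop(d,(275,190,445,360),"b1.png",3.5)
d=cam("top"); crop(d,(290,115,425,195),"b2.png",5.9)
o=ctrl.get_obs(); print(o["t"],o["tool_pos"],o["tool_rot"],o["contact_force"])
```

```text
6.7833 [ 0.5598261  -0.25976564  0.0811791 ] [-1.55042743 -0.01405485  0.01605142] [ 3.46057008 31.94457431 10.1144209 ]
```

View pics/b1.png

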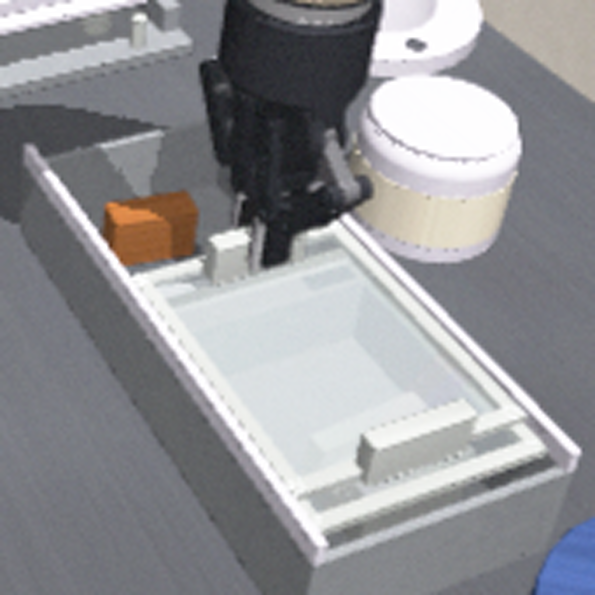

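View pics/b2.png

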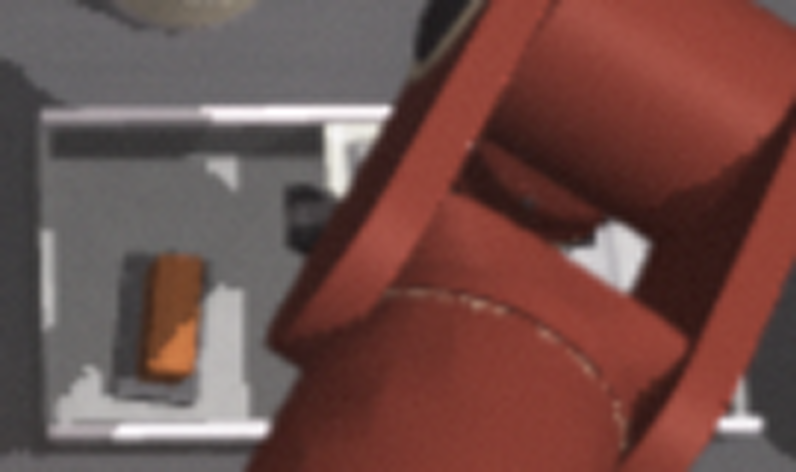

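Run:
```python
from h import *
d=cam("side")
f=lambda a,b,z,y0=190:np.round(px2w(d,(275+(a+.5)/3.5-.5,y0+(b+.5)/3.5-.5),z),4)
print("handle left top corners now",f(208,238,.0995),f(213,248,.0995)," before",f(110,44,.0995,210),f(112,55,.0995,210))
print("end bar outer",f(300,495,.0715),f(525,415,.0715),"inner",f(297,483,.0715),f(520,407,.0715))
print("low handle top",f(358,437,.093),f(370,452,.093), "base",f(370,482,.065))
print("open edge upper",f(133,280,.0715),f(345,218,.0715))
```

```text
handle left top corners now [ 0.5291 -0.2568  0.0995] [ 0.5275 -0.2649  0.0995]  before [ 0.5306 -0.1336  0.0995] [ 0.5266 -0.1444  0.0995]
end bar outer [ 0.4971 -0.4041  0.0715] [ 0.6292 -0.4011  0.0715] inner [ 0.4996 -0.3976  0.0715] [ 0.6305 -0.396   0.0715]
low handle top [ 0.5285 -0.3988  0.093 ] [ 0.5285 -0.4083  0.093 ] base [ 0.5366 -0.4049  0.065 ]
open edge upper [ 0.4912 -0.2461  0.0715] [ 0.6331 -0.2417  0.0715]
```

>>> {"op": "play_rows", "data": {"moves": [{"x":0,"y":0,"z":0,"turn":0,"jaw":4.2},{"x":0,"y":0.6,"z":0,"turn":0,"jaw":4.2},{"x":0,"y":0,"z":0,"turn":0,"jaw":4.2},{"x":0,"y":0,"z":2,"turn":0,"jaw":4.2},{"x":0,"y":0.5,"z":4,"turn":0,"jaw":4.2},{"x":0,"y":4,"z":0,"turn":0,"jaw":4.2},{"x":0,"y":4,"z":0,"turn":0,"jaw":4.2},{"x":0,"y":0,"z":0,"turn":0,"jaw":4.2}]}}

```text
t: 7.5
tool_pos: [0.5591, -0.1747, 0.1423]
tool_rot: [-1.57, -0.017, 0.017]
contact_force: [0.1, 1.7, -1.5]
opening: 0.0417
```

Run:
```python
from h import *
d=cam("side"); crop(d,(275,190,445,360),"b3.png",3.5)
o=ctrl.get_obs(); print(o["t"],o["tool_pos"],o["tool_rot"],o["contact_force"])
for q,z in(("door_high_handle",.0995),("door_low_handle",.093)):
  for r in pinpoint("side",q)[:2]: print(q,r["score"],r["point"],px2w(d,r["point"],z))
```

```text
7.55 [ 0.55887691 -0.17687984  0.14173489] [-1.57158119 -0.01638826  0.01687455] [-0.3365881   0.13999388 -0.08579617]
door_high_handle 0.79 [349.5, 259.2] [ 0.55451947 -0.27092082  0.0995    ]
door_low_handle 0.73 [392.7, 314.2] [ 0.55322965 -0.40725847  0.093     ]
```

View pics/b3.png

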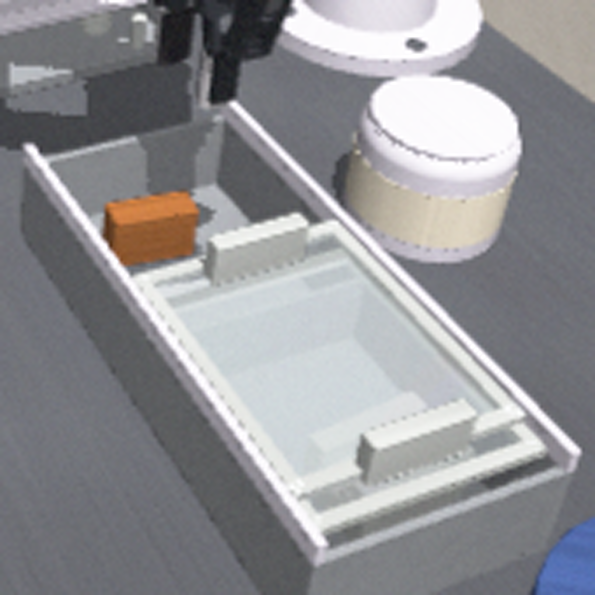

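>>> {"op": "play_rows", "data": {"moves": [{"x":-1,"y":0.2,"z":-1,"turn":-4.3,"jaw":4.2},{"x":-0.7,"y":0.1,"z":-2,"turn":-4.3,"jaw":4.2},{"x":0,"y":0,"z":-2.5,"turn":0,"jaw":4.2},{"x":0,"y":0,"z":-2,"turn":0,"jaw":4.2},{"x":0,"y":0,"z":-0.7,"turn":0,"jaw":4.2},{"x":0,"y":0,"z":0,"turn":0,"jaw":4.2}]}}

```text
t: 8.15
tool_pos: [0.5402, -0.1759, 0.0566]
tool_rot: [-1.567, 0.109, -0.101]
contact_force: [-1.2, 0.3, -0.3]
opening: 0.0421
```

Run:
```python
from h import *
d=cam("side"); crop(d,(275,190,375,290),"c1.png",5.5)
o=ctrl.get_obs(); print(o["t"],o["tool_pos"],o["tool_rot"],o["contact_force"])
```

```text
8.2 [ 0.54150938 -0.17621261  0.05848951] [-1.56788097  0.10628079 -0.10301543] [ 0.22117855 -0.37493067  1.02109148]
```

View pics/c1.png

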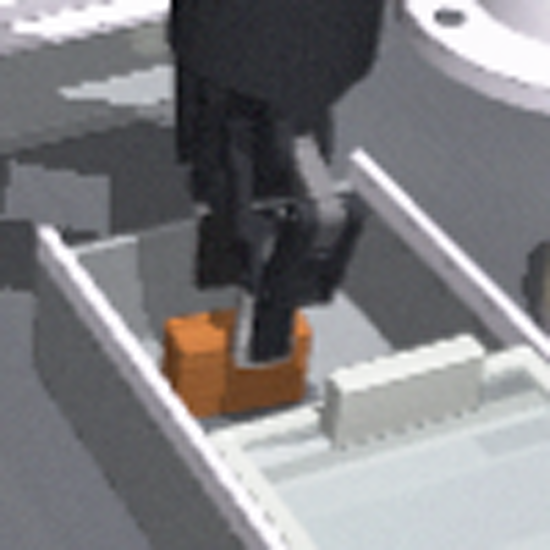

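>>> {"op": "play_rows", "data": {"moves": [{"x":0,"y":0.1,"z":-1,"turn":0,"jaw":4},{"x":0,"y":0.1,"z":-0.8,"turn":0,"jaw":4},{"x":0,"y":0,"z":0,"turn":0,"jaw":4}]}}

```text
t: 8.45
tool_pos: [0.5416, -0.173, 0.0402]
tool_rot: [-1.568, 0.105, -0.102]
contact_force: [-0.9, -0.6, -0.6]
opening: 0.04
```

Run:
```python
from h import *
d=cam("side"); crop(d,(275,190,375,290),"c2.png",5.5)
o=ctrl.get_obs(); print(o["t"],o["tool_pos"],o["tool_rot"],o["contact_force"])
```

```text
8.5 [ 0.54175895 -0.1730021   0.04065966] [-1.56787654  0.10440594 -0.10242453] [-0.77126927 -0.68498969 -0.39515806]
```

View pics/c2.png

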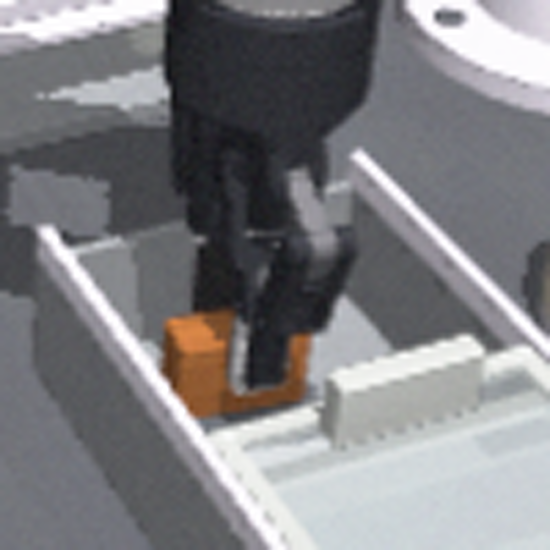

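Run:
```python
from h import *
d=cam("side")
for p in [(233,388),(290,388)]:
  q=(275+(p[0]+.5)/5.5-.5,190+(p[1]+.5)/5.5-.5)
  for z in (.02,.025,.03,.035,.04,.05): print(p,z,np.round(px2w(d,q,z),4))
```

```text
(233, 388) 0.02 [ 0.5437 -0.1733  0.02  ]
(233, 388) 0.025 [ 0.5406 -0.1782  0.025 ]
(233, 388) 0.03 [ 0.5376 -0.1831  0.03  ]
(233, 388) 0.035 [ 0.5345 -0.1881  0.035 ]
(233, 388) 0.04 [ 0.5314 -0.193   0.04  ]
(233, 388) 0.05 [ 0.5253 -0.2029  0.05  ]
(290, 388) 0.02 [ 0.5652 -0.1812  0.02  ]
(290, 388) 0.025 [ 0.5619 -0.1861  0.025 ]
(290, 388) 0.03 [ 0.5587 -0.1909  0.03  ]
(290, 388) 0.035 [ 0.5554 -0.1958  0.035 ]
(290, 388) 0.04 [ 0.5522 -0.2007  0.04  ]
(290, 388) 0.05 [ 0.5457 -0.2104  0.05  ]
```

>>> {"op": "play_rows", "data": {"moves": [{"x":0,"y":-0.05,"z":-0.7,"turn":0,"jaw":4},{"x":0,"y":0,"z":-0.5,"turn":0,"jaw":4},{"x":0,"y":0,"z":0,"turn":0,"jaw":4},{"x":0,"y":0,"z":0,"turn":0,"jaw":2.6},{"x":0,"y":0,"z":0,"turn":0,"jaw":1.6},{"x":0,"y":0,"z":0,"turn":0,"jaw":1.6},{"x":0,"y":0,"z":0,"turn":0,"jaw":1.6},{"x":0,"y":0,"z":0,"turn":0,"jaw":1.6}], "squeeze": 70}}

```text
t: 9.22
tool_pos: [0.5423, -0.1738, 0.0293]
tool_rot: [-1.568, 0.103, -0.104]
contact_force: [-0.2, -1.6, -1.9]
opening: 0.0209
```

>>> {"op": "play_rows", "data": {"moves": [{"x":0,"y":0,"z":0.5,"turn":0,"jaw":1.6},{"x":0,"y":0,"z":1.5,"turn":0,"jaw":1.6},{"x":0,"y":0,"z":2.5,"turn":0,"jaw":1.6},{"x":0,"y":0,"z":3,"turn":0,"jaw":1.6},{"x":0,"y":0,"z":3,"turn":0,"jaw":1.6},{"x":0,"y":0,"z":2.5,"turn":0,"jaw":1.6},{"x":0,"y":0,"z":0.5,"turn":0,"jaw":1.6},{"x":0,"y":0,"z":0,"turn":0,"jaw":1.6}]}}

```text
t: 9.88
tool_pos: [0.5434, -0.1743, 0.1667]
tool_rot: [-1.57, 0.1, -0.107]
contact_force: [0.4, 1.3, -4.4]
opening: 0.0207
```

Run:
```python
from h import *
d=cam("side"); crop(d,(250,100,430,300),"d1.png",3)
o=ctrl.get_obs(); print(o["t"],o["tool_pos"],o["tool_rot"],o["contact_force"],o["opening"])
```

```text
9.9333 [ 0.54204147 -0.17368781  0.16403609] [-1.56836652  0.10344559 -0.10368556] [-0.99283293  0.52722419 -4.88174001] 0.020841393863420134
```

View pics/d1.png

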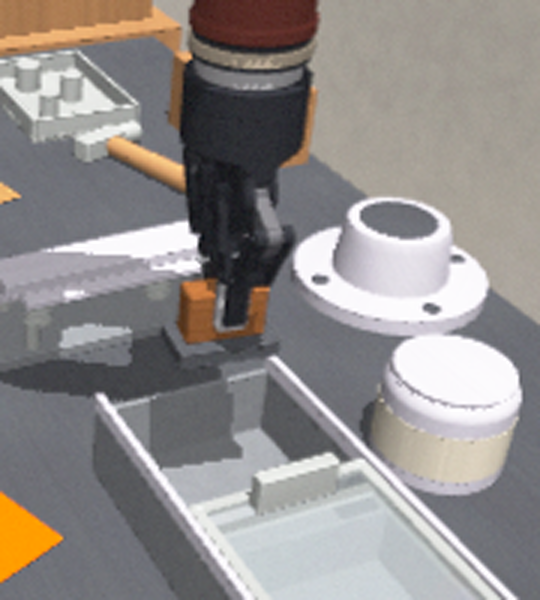

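>>> {"op": "play_rows", "data": {"moves": [{"x":-0.5,"y":2,"z":0,"turn":1.5,"jaw":1.6},{"x":-0.6,"y":3.5,"z":0,"turn":1.5,"jaw":1.6},{"x":-0.7,"y":4,"z":0,"turn":1.5,"jaw":1.6},{"x":-0.7,"y":4,"z":0,"turn":1.5,"jaw":1.6},{"x":-0.7,"y":4,"z":0,"turn":1.5,"jaw":1.6},{"x":-0.6,"y":4,"z":0,"turn":1,"jaw":1.6},{"x":-0.4,"y":2.5,"z":0,"turn":1,"jaw":1.6},{"x":0,"y":1,"z":0,"turn":0,"jaw":1.6}]}}

```text
t: 10.6
tool_pos: [0.4971, 0.0794, 0.1606]
tool_rot: [-1.569, -0.025, 0.035]
contact_force: [0.6, -0.5, -3.7]
opening: 0.0208
```

>>> {"op": "play_rows", "data": {"moves": [{"x":0,"y":0,"z":-2,"turn":0,"jaw":1.6},{"x":0,"y":0,"z":-2,"turn":0,"jaw":1.6},{"x":0,"y":0,"z":-1,"turn":0,"jaw":1.6},{"x":0,"y":0,"z":-0.5,"turn":0,"jaw":1.6},{"x":0,"y":0,"z":0,"turn":0,"jaw":1.6},{"x":0,"y":0,"z":0,"turn":0,"jaw":1.6}]}}

```text
t: 11.1
tool_pos: [0.5002, 0.0758, 0.109]
tool_rot: [-1.571, -0.025, 0.027]
contact_force: [-0.2, 0.4, -2.8]
opening: 0.021
```

Run:
```python
from h import *
d=cam("side"); crop(d,(210,130,350,230),"e1.png",5.5)
d=cam("top"); crop(d,(190,100,270,230),"e2.png",4.5)
o=ctrl.get_obs(); print(o["t"],o["tool_pos"],o["tool_rot"],o["contact_force"],o["opening"])
```

```text
11.2 [0.50110061 0.07590585 0.11039466] [-1.57070412 -0.02762134  0.0247187 ] [-0.68082755 -0.20380522 -2.50094215] 0.020973075458825378
```

View pics/e1.png

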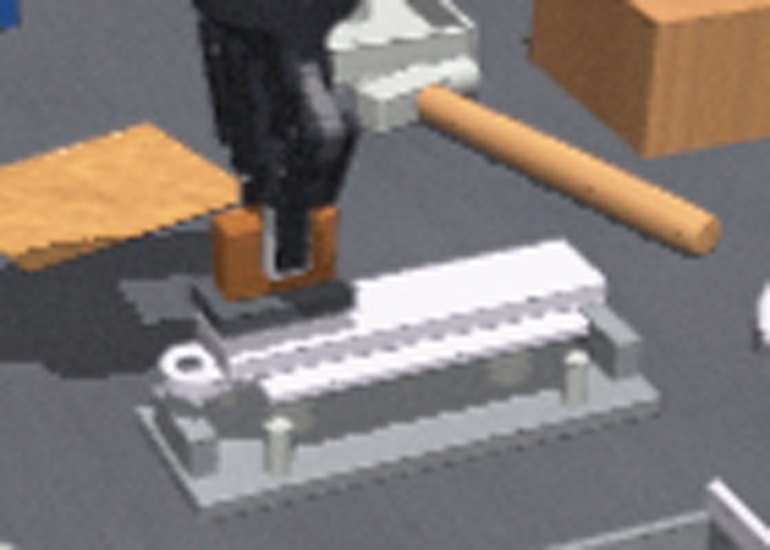

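View pics/e2.png

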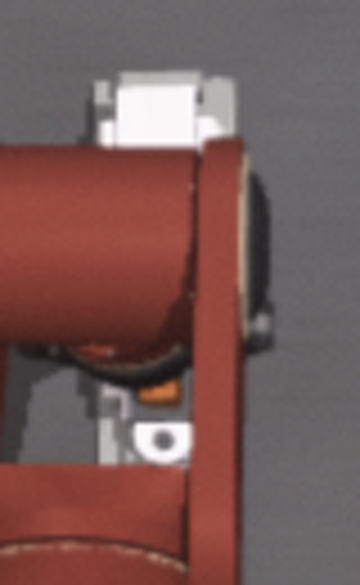

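```bash
cat >> h.py <<'E'
def overlay(d,r,f,s,boxes):
    x0,y0,x1,y1=r; im=cv2.cvtColor(d["img"],cv2.COLOR_RGB2BGR)[y0:y1,x0:x1]; im=cv2.resize(im,None,fx=s,fy=s,interpolation=cv2.INTER_CUBIC)
    for (cx,cy,z,yaw,L,W,col) in boxes:
        a=np.radians(yaw);ex=np.array([np.cos(a),np.sin(a)]);ey=np.array([-ex[1],ex[0]])
        pts=[]
        for u,v in((1,1),(1,-1),(-1,-1),(-1,1)):
            w=np.array([cx,cy])+u*L/2*ex+v*W/2*ey; p=w2px(d,[w[0],w[1],z]); pts.append(((p+.5-[x0,y0])*s-.5))
        cv2.polylines(im,[np.round(pts).astype(int)],True,col,1)
    cv2.imwrite("pics/"+f,im)
E
python3 - <<'E'
from h import *
d=cam("side"); overlay(d,(235,155,325,215),"e3.png",8.8,[(.5011,.0759,.086,1.9,.07,.04,(0,0,255)),(.5011,.0759,.098,1.9,.07,.04,(0,0,255)),(.570,.079,.072,2,.2,.046,(0,255,0))])
o=ctrl.get_obs(); print(cv2.Rodrigues(o["tool_rot"])[0].round(4))
E
```

```text
[[ 9.994e-01  2.300e-03 -3.340e-02]
 [ 3.340e-02 -0.000e+00  9.994e-01]
 [ 2.300e-03 -1.000e+00 -1.000e-04]]
```

View pics/e3.png

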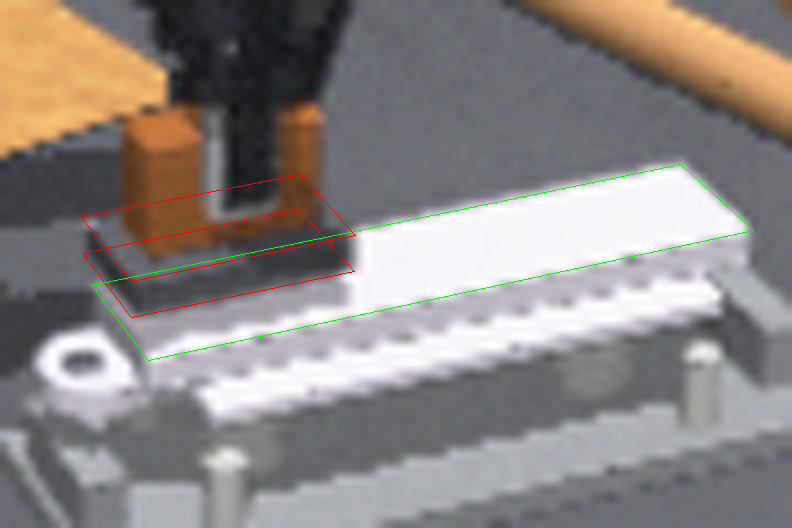

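Run:
```python
from h import *
d=cam("side"); g=d["img"].astype(float).mean(2)
for c in (285,292,300,308):
    print(c,"rows165-190",g[165:192,c].astype(int))
    col=g[:,c]
    # predicted edges
    for name,off in(("far",.023),("near",-.023)):
        best=None
        for u in np.linspace(-.1,.1,401):
            a=np.radians(2);w=np.array([.57,.079])+u*np.array([np.cos(a),np.sin(a)])+off*np.array([-np.sin(a),np.cos(a)])
            p=w2px(d,[w[0],w[1],.072])
            if best is None or abs(p[0]-c)<abs(best[0]-c): best=p
        p2=w2px(d,[w[0],w[1],.072]); print(name,best.round(2))
a=w2px(d,[.57,.079,.072]);b=w2px(d,[.57,.089,.072]);print((b-a))
```

```text
285 rows165-190 [106 108 111 111 113 113 113 113 114 113 114 110 111 139 238 248 248 247
 247 248 248 247 248 247 191 190 187]
far [284.98 178.67]
near [285.07 188.24]
292 rows165-190 [113 112 109 111 111 113 111 112 112 109 113 118 185 248 248 248 247 247
 248 248 248 245 183 191 191 208 248]
far [292.05 177.21]
near [291.93 186.77]
300 rows165-190 [110 110 110 109 109 109 113 114 113 111 149 249 248 248 248 248 248 248
 248 246 233 193 188 194 214 248 248]
far [300.   175.57]
near [300.04 185.02]
308 rows165-190 [103 109 107 106 109 110 107 107 128 219 248 247 248 248 248 248 248 248
 248 192 188 185 198 249 249 247 185]
far [307.99 173.92]
near [308.03 183.31]
[-1.4916441  -1.75720631]
```

>>> {"op": "play_rows", "data": {"moves": [{"x":-0.05,"y":0.05,"z":-0.6,"turn":0,"jaw":1.6},{"x":-0.05,"y":0,"z":-0.5,"turn":0,"jaw":1.6},{"x":0,"y":0,"z":-0.2,"turn":0,"jaw":1.6},{"x":0,"y":0,"z":-0.2,"turn":0,"jaw":1.6},{"x":0,"y":0,"z":-0.2,"turn":0,"jaw":1.6},{"x":0,"y":0,"z":-0.2,"turn":0,"jaw":1.6},{"x":0,"y":0,"z":0,"turn":0,"jaw":1.6},{"x":0,"y":0,"z":0,"turn":0,"jaw":1.6}]}}

```text
t: 11.97
tool_pos: [0.4991, 0.0768, 0.0906]
tool_rot: [-1.571, -0.026, 0.027]
contact_force: [-2.7, 0.2, 2.4]
opening: 0.021
```

Run:
```python
from h import *
F=[]
for i in range(3):
    d=cam("side"); o=ctrl.get_obs(); print(o["t"],o["tool_pos"].round(4),o["contact_force"].round(2),o["wrist_torque"].round(2))
crop(d,(235,155,325,215),"f1.png",8.8)
```

```text
12.0167 [0.4992 0.0768 0.0906] [-4.6  -1.16  2.63] [ 0.02  0.65 -0.01]
12.0667 [0.4992 0.0768 0.0906] [-4.33  0.85  2.58] [ 0.01  0.68 -0.08]
12.1167 [0.4993 0.0768 0.0906] [-3.16 -0.22  2.39] [ 0.    0.66 -0.02]
```

View pics/f1.png

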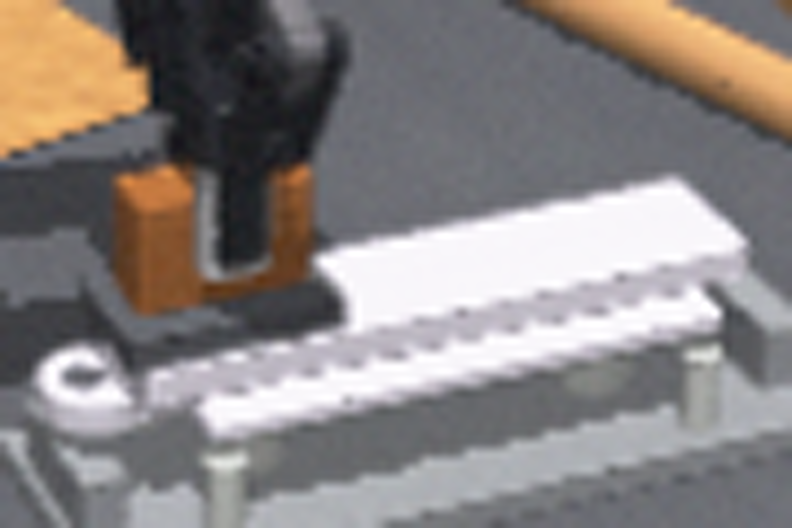

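>>> {"op": "play_rows", "data": {"moves": [{"x":0,"y":0,"z":-0.2,"turn":0,"jaw":1.6},{"x":0,"y":0,"z":-0.2,"turn":0,"jaw":1.6},{"x":0,"y":0,"z":0,"turn":0,"jaw":1.6},{"x":0,"y":0,"z":0,"turn":0,"jaw":1.6}]}}

```text
t: 12.45
tool_pos: [0.4995, 0.0768, 0.0867]
tool_rot: [-1.571, -0.027, 0.026]
contact_force: [-4.3, 0.1, 5.4]
opening: 0.0211
```

Run:
```python
from h import *
for i in range(3):
    d=cam("side"); o=ctrl.get_obs(); print(o["t"],o["tool_pos"].round(4),o["contact_force"].round(2),o["wrist_torque"].round(2))
g=d["img"].astype(float).mean(2)
for c in (292,300,308): print(c,g[170:196,c].astype(int))
for dz in (0,.007,.009,.011): print(dz,[w2px(d,[x,.079+.023+(x-.57)*.035,.072-dz]).round(2) for x in (.60,.62,.64)])
```

```text
12.5 [0.4995 0.0768 0.0867] [-3.81  0.03  5.3 ] [-0.01  0.66 -0.02]
12.55 [0.4995 0.0768 0.0867] [-4.55 -0.26  5.79] [-0.03  0.65  0.04]
12.6 [0.4996 0.0768 0.0868] [-4.17 -0.2   4.61] [ 0.05  0.64 -0.03]
292 [114 114 113 112 112 111 112 109 111 121 184 249 249 249 248 248 249 249
 248 246 210 193 188 212 249 248]
300 [109 110 116 111 112 116 113 111 149 247 249 249 248 248 249 248 248 247
 234 192 193 198 218 249 248 247]
308 [108 112 110 113 111 112 129 217 248 248 249 248 249 248 247 249 247 195
 191 190 209 249 249 248 186 147]
0 [array([289.54, 177.73]), array([296.07, 176.38]), array([302.52, 175.05])]
0.007 [array([289.42, 179.96]), array([295.93, 178.6 ]), array([302.36, 177.26])]
0.009 [array([289.39, 180.59]), array([295.89, 179.23]), array([302.31, 177.89])]
0.011 [array([289.36, 181.22]), array([295.85, 179.86]), array([302.27, 178.52])]
```

>>> {"op": "play_rows", "data": {"moves": [{"x":0.2,"y":0.01,"z":0,"turn":0,"jaw":1.6},{"x":0.4,"y":0.01,"z":0,"turn":0,"jaw":1.6},{"x":0.4,"y":0.01,"z":0,"turn":0,"jaw":1.6},{"x":0.4,"y":0.02,"z":0,"turn":0,"jaw":1.6}]}}

```text
t: 12.93
tool_pos: [0.5131, 0.0772, 0.0864]
tool_rot: [-1.571, -0.026, 0.027]
contact_force: [-6.3, -0.8, 5.4]
opening: 0.0209
```

>>> {"op": "play_rows", "data": {"moves": [{"x":0.4,"y":0.01,"z":0.02,"turn":0,"jaw":1.6},{"x":0.4,"y":0.02,"z":0.02,"turn":0,"jaw":1.6},{"x":0.4,"y":0.01,"z":0,"turn":0,"jaw":1.6},{"x":0.4,"y":0.02,"z":0,"turn":0,"jaw":1.6},{"x":0.4,"y":0.01,"z":0,"turn":0,"jaw":1.6},{"x":0.4,"y":0.02,"z":0,"turn":0,"jaw":1.6}]}}

```text
t: 13.43
tool_pos: [0.5371, 0.0781, 0.0868]
tool_rot: [-1.571, -0.026, 0.027]
contact_force: [-6.7, -0.5, 5.5]
opening: 0.0209
```

Run:
```python
from h import *
d=cam("side"); o=ctrl.get_obs(); print(o["t"],o["tool_pos"].round(4),o["contact_force"].round(2),o["wrist_torque"].round(2))
g=d["img"].astype(float).mean(2)
for c in (300,308): print(c,g[170:196,c].astype(int))
crop(d,(235,155,325,215),"g1.png",8.8)
```

```text
13.4833 [0.5379 0.0781 0.087 ] [-3.11  0.18  5.96] [ 0.06  0.62 -0.03]
300 [111 111 112 112 113 110 114 112 148 248 249 248 248 248 249 249 248 247
 233 193 191 197 218 249 248 247]
308 [109 110 112 111 109 110 125 218 248 249 248 248 249 249 249 249 247 193
 188 190 209 249 249 249 186 147]
```

View pics/g1.png

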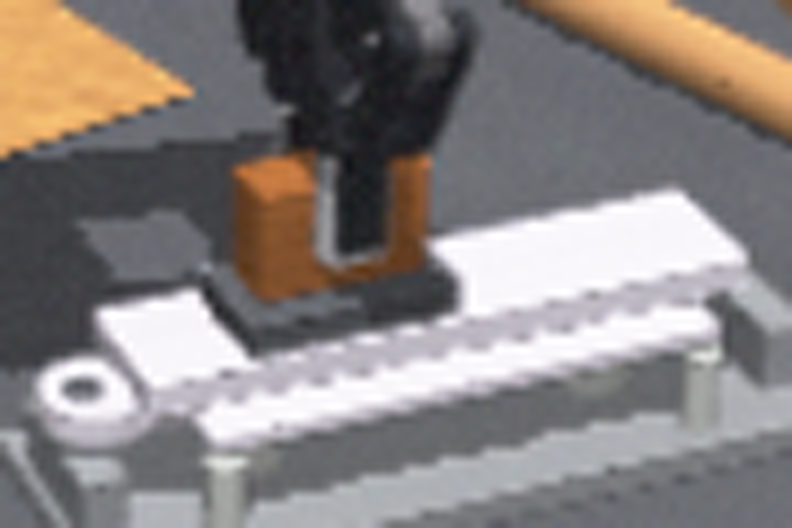

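>>> {"op": "play_rows", "data": {"moves": [{"x":0.3,"y":0.01,"z":0.02,"turn":0,"jaw":1.6},{"x":0.4,"y":0.02,"z":0.02,"turn":0,"jaw":1.6},{"x":0.4,"y":0.01,"z":0,"turn":0,"jaw":1.6},{"x":0.4,"y":0.02,"z":0,"turn":0,"jaw":1.6},{"x":0.4,"y":0.01,"z":0,"turn":0,"jaw":1.6},{"x":0.4,"y":0.02,"z":0,"turn":0,"jaw":1.6},{"x":0.4,"y":0.01,"z":0,"turn":0,"jaw":1.6},{"x":0.4,"y":0.01,"z":0,"turn":0,"jaw":1.6}]}}

```text
t: 14.15
tool_pos: [0.5681, 0.0793, 0.0871]
tool_rot: [-1.571, -0.026, 0.027]
contact_force: [-5.2, 0.1, 4.6]
opening: 0.0206
```

>>> {"op": "play_rows", "data": {"moves": [{"x":0.4,"y":0.01,"z":0,"turn":0,"jaw":1.6},{"x":0.4,"y":0.02,"z":0,"turn":0,"jaw":1.6},{"x":0.4,"y":0.01,"z":0,"turn":0,"jaw":1.6},{"x":0.4,"y":0.02,"z":0,"turn":0,"jaw":1.6},{"x":0.4,"y":0.01,"z":0,"turn":0,"jaw":1.6},{"x":0.4,"y":0.01,"z":0,"turn":0,"jaw":1.6}]}}

```text
t: 14.65
tool_pos: [0.5921, 0.0801, 0.0871]
tool_rot: [-1.571, -0.026, 0.027]
contact_force: [-5.0, 0.5, 4.4]
opening: 0.0207
```

Run:
```python
from h import *
d=cam("side"); o=ctrl.get_obs(); print(o["t"],o["tool_pos"].round(4),o["contact_force"].round(2),o["wrist_torque"].round(2),o["tool_rot"].round(3))
overlay(d,(235,155,325,215),"g2.png",8.8,[(.570,.079,.063,2,.2,.046,(0,255,0))])
```

```text
14.7 [0.5929 0.08   0.0873] [-4.39  0.43  5.87] [0.06 0.59 0.01] [-1.571 -0.027  0.026]
```

View pics/g2.png

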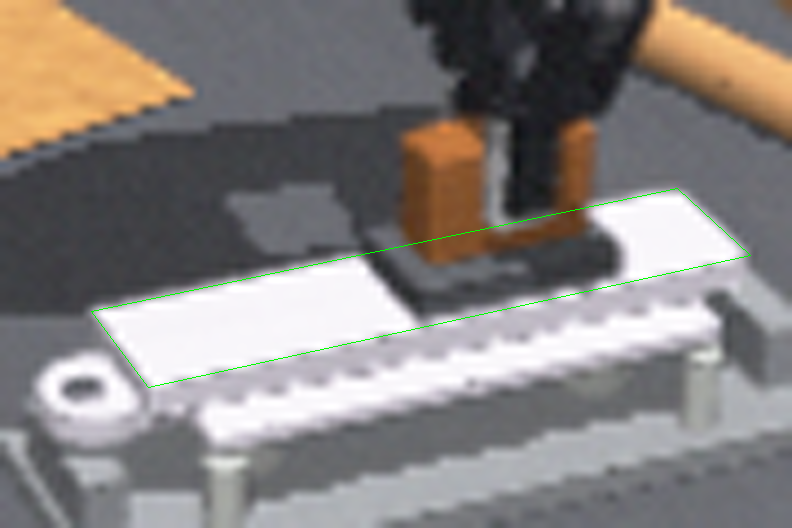

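>>> {"op": "play_rows", "data": {"moves": [{"x":0.3,"y":0.01,"z":0,"turn":0,"jaw":1.6},{"x":0.4,"y":0.02,"z":0,"turn":0,"jaw":1.6},{"x":0.4,"y":0.01,"z":0,"turn":0,"jaw":1.6},{"x":0.4,"y":0.02,"z":0,"turn":0,"jaw":1.6},{"x":0.4,"y":0.01,"z":0,"turn":0,"jaw":1.6},{"x":0.4,"y":0.01,"z":0,"turn":0,"jaw":1.6}]}}

```text
t: 15.2
tool_pos: [0.615, 0.0808, 0.0872]
tool_rot: [-1.571, -0.026, 0.027]
contact_force: [-5.9, -0.4, 5.5]
opening: 0.0208
```

>>> {"op": "play_rows", "data": {"moves": [{"x":0.4,"y":0.02,"z":0,"turn":0,"jaw":1.6},{"x":0.4,"y":0.01,"z":0,"turn":0,"jaw":1.6},{"x":0.4,"y":0.01,"z":0,"turn":0,"jaw":1.6},{"x":0.4,"y":0.02,"z":0,"turn":0,"jaw":1.6},{"x":0.4,"y":0.01,"z":0,"turn":0,"jaw":1.6},{"x":0.4,"y":0.01,"z":0,"turn":0,"jaw":1.6},{"x":0.2,"y":0.01,"z":0,"turn":0,"jaw":1.6},{"x":0,"y":0,"z":0,"turn":0,"jaw":1.6}]}}

```text
t: 15.87
tool_pos: [0.6415, 0.0817, 0.0873]
tool_rot: [-1.571, -0.027, 0.026]
contact_force: [-3.9, 0.6, 4.6]
opening: 0.0206
```

Run:
```python
from h import *
d=cam("side"); o=ctrl.get_obs(); print(o["t"],o["tool_pos"].round(4),o["contact_force"].round(2),o["wrist_torque"].round(2),o["tool_rot"].round(3))
overlay(d,(235,155,325,215),"g3.png",8.8,[(.570,.079,.063,2,.2,.046,(0,255,0))])
```

```text
15.9167 [0.6415 0.0817 0.0874] [-2.87  0.38  4.61] [-0.02  0.59 -0.03] [-1.571 -0.027  0.026]
```

View pics/g3.png

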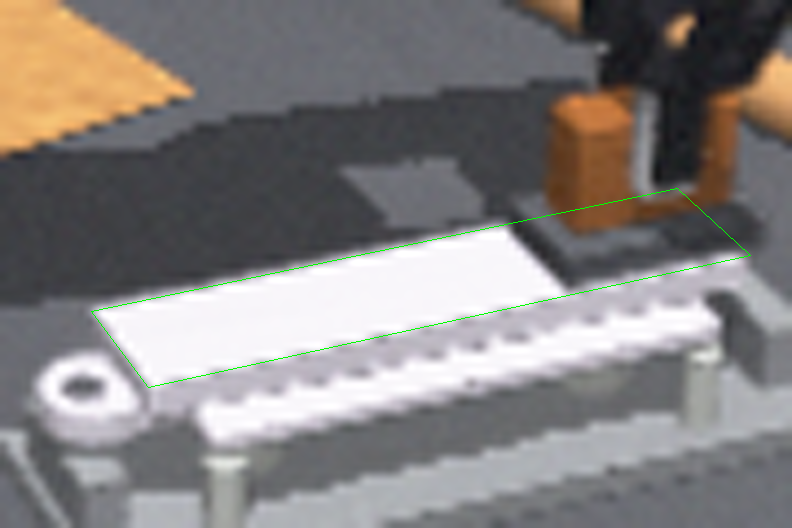

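>>> {"op": "play_rows", "data": {"moves": [{"x":0,"y":0,"z":0.5,"turn":0,"jaw":1.6},{"x":0,"y":0,"z":1,"turn":0,"jaw":1.6},{"x":0,"y":0,"z":2,"turn":0,"jaw":1.6},{"x":0,"y":0,"z":2.5,"turn":0,"jaw":1.6},{"x":-0.6,"y":1.2,"z":1.5,"turn":0,"jaw":1.6},{"x":-1.2,"y":2.4,"z":0.5,"turn":0,"jaw":1.6},{"x":-1.6,"y":3.2,"z":0,"turn":0,"jaw":1.6},{"x":-1.7,"y":3.4,"z":0,"turn":0,"jaw":1.6}]}}

```text
t: 16.58
tool_pos: [0.5898, 0.1847, 0.1678]
tool_rot: [-1.57, -0.026, 0.024]
contact_force: [1.2, 2.0, -4.1]
opening: 0.0209
```

>>> {"op": "play_rows", "data": {"moves": [{"x":-1.7,"y":3.4,"z":0,"turn":0,"jaw":1.6},{"x":-1.7,"y":3.4,"z":0,"turn":0,"jaw":1.6},{"x":-1.7,"y":3.4,"z":0,"turn":0,"jaw":1.6},{"x":-1.7,"y":3.4,"z":0,"turn":0,"jaw":1.6},{"x":-1.5,"y":2.6,"z":0,"turn":0,"jaw":1.6},{"x":-0.8,"y":1.6,"z":0,"turn":0,"jaw":1.6},{"x":0,"y":0,"z":0,"turn":0,"jaw":1.6},{"x":0,"y":0,"z":0,"turn":0,"jaw":1.6}]}}

```text
t: 17.25
tool_pos: [0.4978, 0.3627, 0.1666]
tool_rot: [-1.571, -0.028, 0.029]
contact_force: [0.1, -0.4, -3.7]
opening: 0.0206
```

>>> {"op": "play_rows", "data": {"moves": [{"x":0,"y":0.2,"z":-2,"turn":0,"jaw":1.6},{"x":0,"y":0.2,"z":-3,"turn":0,"jaw":1.6},{"x":0,"y":0,"z":-3,"turn":0,"jaw":1.6},{"x":0,"y":0,"z":-2.5,"turn":0,"jaw":1.6},{"x":0,"y":0,"z":-1.5,"turn":0,"jaw":1.6},{"x":0,"y":0,"z":-1,"turn":0,"jaw":1.6},{"x":0,"y":0,"z":0,"turn":0,"jaw":1.6},{"x":0,"y":0,"z":0,"turn":0,"jaw":1.6}]}}

```text
t: 17.92
tool_pos: [0.4996, 0.3652, 0.0372]
tool_rot: [-1.571, -0.026, 0.026]
contact_force: [0.7, -0.2, -3.0]
opening: 0.0207
```

>>> {"op": "play_rows", "data": {"moves": [{"x":0,"y":0,"z":-0.2,"turn":0,"jaw":1.6},{"x":0,"y":0,"z":-0.2,"turn":0,"jaw":1.6},{"x":0,"y":0,"z":-0.1,"turn":0,"jaw":1.6},{"x":0,"y":0,"z":0,"turn":0,"jaw":1.6}]}}

```text
t: 18.25
tool_pos: [0.4995, 0.3659, 0.0328]
tool_rot: [-1.57, -0.027, 0.026]
contact_force: [0.4, -0.2, -3.3]
opening: 0.0208
```

Run:
```python
from h import *
d=cam("side"); o=ctrl.get_obs(); print(o["t"],o["tool_pos"].round(4),o["contact_force"].round(2),o["wrist_torque"].round(2),o["tool_rot"].round(3))
crop(d,(180,120,300,200),"i1.png",6.5)
```

```text
18.3 [0.4994 0.3659 0.0326] [-0.29  0.29 -3.94] [-0.01  0.02  0.  ] [-1.57  -0.027  0.026]
```

View pics/i1.png

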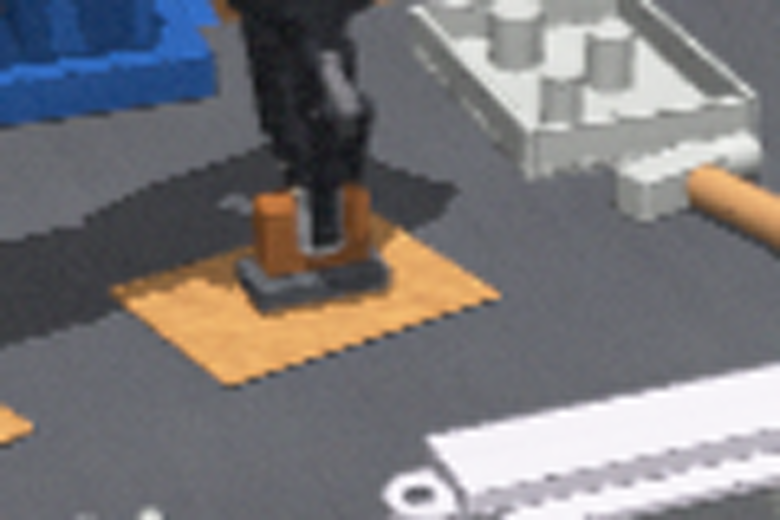

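>>> {"op": "play_rows", "data": {"moves": [{"x":0,"y":0,"z":-0.15,"turn":0,"jaw":1.6},{"x":0,"y":0,"z":-0.15,"turn":0,"jaw":1.6},{"x":0,"y":0,"z":0,"turn":0,"jaw":1.6},{"x":0,"y":0,"z":0,"turn":0,"jaw":1.6}]}}

```text
t: 18.63
tool_pos: [0.499, 0.3657, 0.0289]
tool_rot: [-1.571, -0.026, 0.027]
contact_force: [0.2, 1.1, -3.3]
opening: 0.0204
```

>>> {"op": "play_rows", "data": {"moves": [{"x":0,"y":0,"z":-0.1,"turn":0,"jaw":1.6},{"x":0,"y":0,"z":0,"turn":0,"jaw":1.6},{"x":0,"y":0,"z":0,"turn":0,"jaw":1.6}]}}

```text
t: 18.88
tool_pos: [0.4993, 0.3659, 0.0283]
tool_rot: [-1.57, -0.027, 0.026]
contact_force: [-1.1, -0.5, -1.8]
opening: 0.0206
```

>>> {"op": "play_rows", "data": {"moves": [{"x":0,"y":0,"z":-0.05,"turn":0,"jaw":1.6},{"x":0,"y":0,"z":-0.05,"turn":0,"jaw":1.6},{"x":0,"y":0,"z":0,"turn":0,"jaw":1.6}]}}

```text
t: 19.13
tool_pos: [0.4994, 0.3659, 0.0283]
tool_rot: [-1.571, -0.027, 0.027]
contact_force: [-3.5, -2.3, 5.0]
opening: 0.0206
```

Firm contact with the mat. Next I release gently and rise.

>>> {"op": "play_rows", "data": {"moves": [{"x":0,"y":0,"z":0.05,"turn":0,"jaw":2.2},{"x":0,"y":0,"z":0,"turn":0,"jaw":2.8},{"x":0,"y":0,"z":0,"turn":0,"jaw":3.6},{"x":0,"y":0,"z":0,"turn":0,"jaw":4},{"x":0,"y":0,"z":1,"turn":0,"jaw":4},{"x":0,"y":0,"z":2,"turn":0,"jaw":4},{"x":0,"y":0,"z":4,"turn":0,"jaw":4},{"x":0,"y":0,"z":4,"turn":0,"jaw":4}]}}

```text
t: 19.8
tool_pos: [0.4979, 0.365, 0.1375]
tool_rot: [-1.572, -0.024, 0.029]
contact_force: [0.9, -0.1, 0.8]
opening: 0.0399
```

>>> {"op": "play_rows", "data": {"moves": [{"x":-2,"y":3,"z":1,"turn":0,"jaw":4},{"x":-2,"y":3,"z":0,"turn":0,"jaw":4},{"x":-2,"y":3,"z":0,"turn":0,"jaw":4},{"x":-2,"y":3,"z":0,"turn":0,"jaw":4},{"x":0,"y":0,"z":0,"turn":0,"jaw":4},{"x":0,"y":0,"z":0,"turn":0,"jaw":4}]}}

```text
t: 20.3
tool_pos: [0.4182, 0.4872, 0.1484]
tool_rot: [-1.57, -0.03, 0.029]
contact_force: [0.6, 0.1, -0.1]
opening: 0.0399
```

Run:
```python
from h import *
d=cam("side"); save(d,"j1.png")
d=cam("top"); save(d,"j2.png"); o=ctrl.get_obs(); print(o["t"],o["tool_pos"].round(4),o["contact_force"].round(2))
```

```text
20.4 [0.4195 0.4855 0.148 ] [ 0.31 -0.08  0.41]
```

View pics/j1.png

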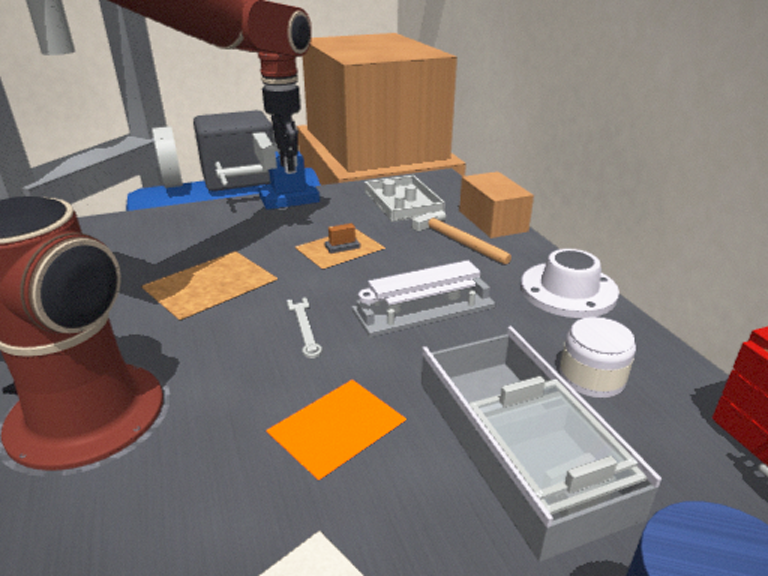

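View pics/j2.png

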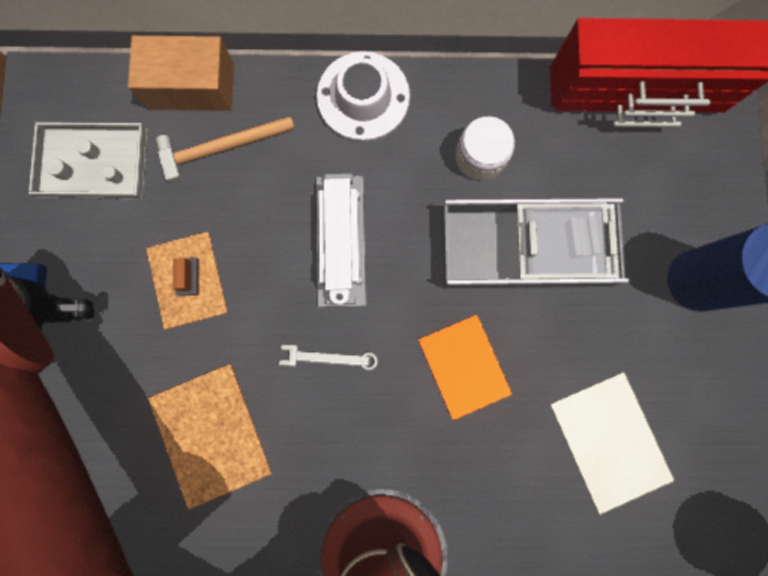

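Run:
```python
from h import *
d=cam("top"); crop(d,(290,125,425,195),"k.png",5.9)
for q,z in(("door_high_handle",.0995),("door_low_handle",.093)):
  for r in pinpoint("top",q)[:2]: print(q,r["score"],px2w(d,r["point"],z))
```

```text
door_high_handle 0.63 [ 0.5613053  -0.26315982  0.0995    ]
door_low_handle 0.88 [ 0.56227094 -0.40279246  0.093     ]
```

View pics/k.png

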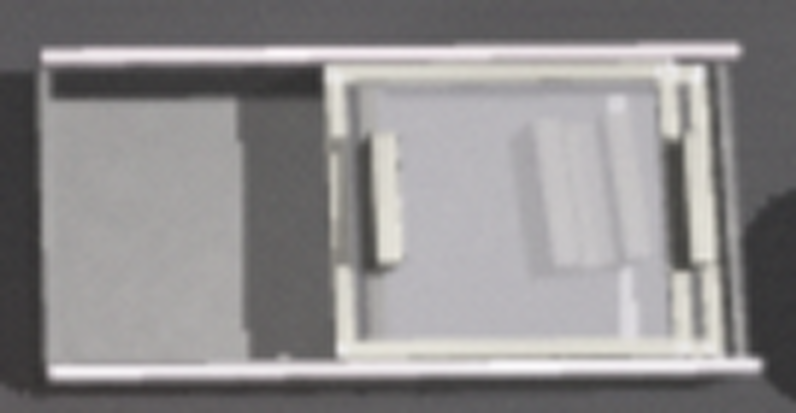

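Run:
```python
from h import *
d=cam("top"); g=d["img"].astype(float).mean(2)
f=lambda a,b,z:px2w(d,(290+(a+.5)/5.9-.5,125+(b+.5)/5.9-.5),z).round(4)
for n,a in(("before",(107,130)),("after",(376,402))):
  print(n,[f(x,200,.0995)[1] for x in a])
for n,a in(("before",[(65,70),(72,355)]),("after",[(323,70),(337,355)])): print(n,[f(x,y,.0715)[1] for x,y in a])
for n in("upper inner end",): print(n,f(675,80,.0715),f(690,330,.0715), "lower outer",f(705,80,.065),f(722,330,.065), "wall",f(733,200,.06))
r=160-125
im0=cv2.imread("pics/top0.png").mean(2)
# sub-pixel profile across handle row, now and initial (initial is 1.5x)
print(g[158,300:375].astype(int)); 
i0=cv2.resize(im0,(512,384),interpolation=cv2.INTER_AREA); print(i0[158,300:375].astype(int))
```

```text
before [np.float64(-0.1366), np.float64(-0.1467)]
after [np.float64(-0.2553), np.float64(-0.2668)]
before [np.float64(-0.1221), np.float64(-0.1241)]
after [np.float64(-0.2403), np.float64(-0.2434)]
upper inner end [ 0.6206 -0.4021  0.0715] [ 0.5048 -0.4036  0.0715] lower outer [ 0.6225 -0.4188  0.065 ] [ 0.5059 -0.421   0.065 ] wall [ 0.5672 -0.4312  0.06  ]
[161 160 161 160 161 161 159 160 160 163 163 163 161 163 163 163 164 163
 164 165 164 162 162 163 165 165 165 163 164 165 161 118 100  96  99  98
  96  96  96  97  98 100  98 100  98 109 186 155 131 132 105  76  82 151
 205 216 218 210 192 187 184 185 186 185 185 185 183 186 185 184 186 185
 185 184 184]
[105 128 130 129 135 135 101 107 192 215 218 211 157 126 123 122 122 124
 125 125 131 133 132 131 137 141 144 145 145 145 145 146 146 146 147 147
 147 146 146 148 147 148 148 147 147 146 146 147 146 138 125 140 160 169
 175 180 183 178 166 194 209 191 161 148 148 148 149 148 148 147 148 147
 149 147 146]
```

```bash
python3 -c "
from h import *
print(finish_job())"
```

```text
the job is handed in; nothing more can be done
None
```

I slid the upper cover back, lapped the plate from the ear end to the plain end, set the block upright on the smaller cork mat, and handed the job in at about 21 s. One check disagreed: how far the cover travelled.

- **Cover:** I slid it until it met a hard stop that held against about 32 N. My estimates of its travel run from about 117 to 126 mm against the stated 125 mm, and the top camera and the arm's own reading give the low end. It may rest a few mm short, against the lower cover's handle. I didn't push it again.
- **Lapping:** The block's centre went from 70 mm before the plate's middle to about 71 mm past it, so the sole overhung both ends slightly. It stayed flat and about centred. The picture showed the plate 9.5 mm down for the first part. I eased off a little, and by height and the later pictures it stayed near 9 mm to the end, with about 8 N net push. It never came near bottoming.
- **Placing:** I lowered the block to firm contact before opening the fingers. The last pictures show it upright within the mat, the plate sprung back up, and the gripper clear of everything.
- **Bystanders:** The vee block, grease tin and wrench look unmoved in the last pictures.

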